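# Strip the opened controller for repair

### The job

The controller's cover and screws are off: strip it piece by piece from the top down, heat sink off the compute module first, and module and backup battery off before the green carrier board is lifted. Lay the heat sink flat in the red parts tray, the compute module pins down in the middle of the pink foam pad, the yellow battery lengthwise on the bed of the charger dock between its stop and its contact block, and the carrier board component side up in the board holder, each end on a rail and inside the lips. Do not knock over the bottle.

Things in the scene. Friction and masses are not known exactly. Their poses are not given: they have to be found in the camera images.
- heatsink_c (a point): Silver finned aluminium heat sink, 28 x 28 x 14 high mm, 30 g, loose on top of the compute module. Point at its centre, 7 mm above its underside; z up, x and y along its sides. At the start its underside is 45 mm above the table.
- module_c (a point): Blue plug-in compute module, 50 (x) x 36 (y) x 10.5 high mm, 30 g, plus a 2 mm black processor on top under the heat sink. Long sides (y = +/-18) are flat black pin headers over the full height: grip there. Point at its centre, 5.25 mm above its underside. Stands loose on the carrier's socket strips, underside 33 mm above the table; beside it the carrier reaches only 28 mm.
- battery_c (a point): Yellow backup battery pack, black ends, paper band, 44 (x) x 28 (y) x 16 high mm, 45 g. Point at its centre, 8 mm above its underside. Lies loose in a black holder on the carrier board, with 4 mm high stops at its short ends only; underside 33 mm above the table at the start; beside its long sides the carrier reaches only 28 mm.
- carrier_c (a point): Green carrier board 116 (x) x 60 (y) mm, 90 g. Its long edges (y = +/-30, x -32 to 32) are flat, 8 mm high: grip there. Point in the middle, 4 mm above the flat underside. Module at x = -26, battery at x = +31; their black sockets stay on it (17 mm high). Lies loose on 12 mm corner standoffs of a fixed plate 150 x 86, 8 high, open along y sides, 44 mm end panels at x = +/-74. Underside 20 mm up.
- tray: Red open parts tray, fixed, 118 (x) x 98 (y) mm outside, walls 3 mm thick and 8 mm high, floor 3 mm thick. Origin at the centre of its underside, on the table.
- foam: Pink antistatic foam pad, fixed and firm, 100 (x) x 80 (y) x 12 high mm. Origin at the centre of its underside, on the table.
- dock: Grey charger dock, fixed. Origin on the table under the centre of its flat bed, which is 10 mm high, 60 mm wide (y), open at both y sides, between a stop at x = -31 mm (9 mm above the bed) and the contact block with three coloured lamps from x = +31 mm (16 mm above the bed). The battery lies along the dock's x, either way round.
- holder: Aluminium board holder, fixed; origin on the table at its centre. Two rails along y, 96 mm long: ledges 24 mm above the table from |x| = 44 to 66 mm, lips 6 mm higher at |x| = 66 to 70 mm. Between them only two guide rods at y = +/-18 mm, 16 mm high. The carrier board lies along its x, either way round, one end on each ledge, 8 mm free to each lip.
- bottle_c (a point): White solvent bottle, blue cap, 40 mm diameter, 95 mm high, standing loose among the things; point at its centre, 47.5 mm up. Not to be knocked over. Other loose clutter (tape, solder reel, tools, cover) is lower than 45 mm. Fixed equipment beyond 0.55 m to each side and 0.82 m ahead reaches up to 210 mm.

How it is judged:
By the outcome, as a careful person would: the job done as asked, in the order asked, and still so for the second after the job is handed in, with the robot touching nothing.
It also fails if it takes over 120 s, if anything falls off the work surface, if the arm or the gripper's body presses on something with over 40 N, if the wrist force passes 120 N, or if a joint passes its speed limit or range.

### The arm

A 7-joint arm with a two-finger parallel gripper is mounted at the origin on the work surface. World frame = base frame: x ahead of the robot, y to its left, z up, the work surface at z = 0. Lengths are in mm, angles in rad, forces in N, time in s.
With the tool pointing down it reaches from about 400 to 875 mm from the base axis. Payload 4.4 kg.
Tool frame: the origin (TCP) lies on the mounting face of the last link; the fingertips stand 173 mm ahead of it and the grasp point (between the pads) lies 155 mm ahead of it; z points along the fingers, y is the line along which they close (so a half turn about z gives the same grasp; the last joint's range is limited). The gripper opens to 85 mm and grips with 20 to 120 N. Pads are 22 mm wide; open, the fingers measure 114 mm over their backs; the gripper's body (76 mm by 85 mm) begins 54 mm behind the grasp point. The pads swing forward as they close: fully open they stand 13 mm farther back than shut.
Start: joints at [1.112, 0.628, 0.038, 1.517, -0.027, 0.996, -0.02], TCP at [248.826, -600.501, 404.713] pointing down, gripper open.
Joint ranges: [-3.06, 3.06], [-0.37, 2.12], [-1.25, 1.32], [0.18, 2.47], [-1.1, 4.24], [0.23, 1.98], [-2.94, 2.94]. Speed limits (rad/s): [2.57, 2.57, 3.14, 3.14, 3.14, 3.14, 3.14].

### API

Orientations are given as a rotation vector (axis times angle).
In Python, from station import bot, cams, sign_off gives the robot as it stands.
- The arm moves only by the tool carry_out, never from a script. Its argument "moves" is a list of rows, each a list of 2 entries, a list of its own where there are three numbers: the shift along the tool's x, y, z in mm, then the turn, a rotation vector about the tool's x, y, z in degrees. In form: [[[x, y, z], [rx, ry, rz]], ...]. A call has 1 to 5 rows; each row shifts and turns the commanded pose from where the row before left it, along the tool's axes as they then stand; what a row does not reach is not made up. A row lasts 1/12 s, in which the tool goes at most 41.7 mm and 7.16 degrees, less where a joint would pass 70% of its speed; a pose out of reach is approached as far as the arm can. A call is refused whole if a number of a shift passes 41.7 or a number of a turn 7.16, either way. A call with a gripper value outside its range is refused whole. "claw" is the closure, from -1 (fully open) to 1 (shut), set as the call begins (left out, the last holds). The fingers move at their own pace and stop on an object; "force" is the grip in N (left out, the last holds). Time passes only in rows, so rows that do not move let the fingers close. It gives the time, the measured TCP pose, the force, the opening and the grip force at its end, in the units of the state.
- bot.read_state(): the state, without advancing time (a new reading comes with each control period).
- cams.camera(name): name is "side" or "top"; returns a dict with "img" (420x560x3 uint8, blue, green, red), "fx", "fy", "cx", "cy" (pixels), "eye" and "rotation" of the camera in the world. Camera axes: x right, y down, z forward; pixel columns grow to the right and rows downward; lengths in mm; the calibration is good to about 2 mm. A picture is of the moment at which its call begins. There is no depth.
- sign_off(): hands the job in; it is judged then, once.
The state is a dict: "clock": time; "qpos": joint angles; "joint_velocities": joint speeds; "tau": joint torques, N m; "ee_pos": TCP position; "orientation": TCP orientation; "ft_force": force on the tool from outside, world axes, zero at the start; "moment": the same for the moment, N m; "width": finger opening in mm; "gripper_force": force on a finger pad.
Only numpy, scipy, OpenCV 4.12 (cv2) and the standard library are available. Lean on these libraries where they do the work, as an engineer would, in place of code of your own. Each camera call takes 0.05 s, during which the arm holds its last target. There are 200 camera calls.

## Working session

There is one attempt and no reset: what is moved stays moved. The work goes in short steps, Python scripts to look and compute and a tool call to move; the robot and the scene stay as the last step left them, time stands still between calls to the robot, and variables do not carry over. Pictures are saved under pics/ and viewed, at most 17 in all, crops included, and the job is handed in when it is done.

Besides the shell and the picture viewer there is one more tool, called after "Emit:" as a command line: name --argument value ..., lists and objects as JSON in quotes. carry_out: Moves the arm, as the interface text tells. Its arguments: {"type":"object","properties":{"moves":{"type":"array"},"claw":{"type":"number"},"force":{"type":"number"}},"required":["moves"]}

```bash
mkdir -p pics; ls; python3 - <<'E'
from station import bot,cams
import cv2,json
print(bot.read_state())
for n in("top","side"):
    c=cams.camera(n); cv2.imwrite(f"pics/{n}0.png",c["img"]); print(n,{k:(v.tolist() if hasattr(v,'tolist') else v) for k,v in c.items() if k!="img"})
E
```

```text
pics
{'clock': 0.0, 'qpos': array([ 1.11218634,  0.62936807,  0.03843411,  1.51840363, -0.02701931,
        0.99632073, -0.01997768]), 'joint_velocities': array([-1.52522413e-05,  1.76516328e-04, -1.40435224e-03, -2.08181728e-03,
       -1.06581726e-03,  1.02102074e-03, -3.64535686e-04]), 'tau': array([ 2.40361638e-03, -5.63408947e+01,  1.22671712e+00, -1.93441826e+01,
        1.08230207e-02,  1.04831380e-02,  1.08049582e-05]), 'ee_pos': array([ 248.72767481, -600.19093184,  403.76301059]), 'orientation': array([-3.07928322e+00, -6.12712801e-01,  6.18705814e-04]), 'ft_force': array([ 0.63217579, -0.58806213,  0.82416587]), 'moment': array([ 0.0126426 ,  0.01578742, -0.00898184]), 'gripper_force': 0.0, 'width': 85.58023384534592}
top {'fx': 423.01802959385014, 'fy': 423.01802959385014, 'cx': 274.6751547034761, 'cy': 211.81784791970753, 'eye': [454.31478742609124, 17.895712342145277, 1040.8913064360222], 'rotation': [-2.207819863779358, 2.1575507286633493, -0.08261455386471486]}
side {'fx': 385.6036581913415, 'fy': 385.6036581913415, 'cx': 279.71538016362825, 'cy': 211.23771940248008, 'eye': [419.05994667511624, -638.0157107908661, 539.1568759562778], 'rotation': [-2.178449794512576, 0.23308556866505892, -0.0988143528802942]}
```

```bash
python3 - <<'E'
import cv2
for n in("top","side"):
    i=cv2.imread(f"pics/{n}0.png"); cv2.imwrite(f"pics/{n}0b.png",cv2.resize(i,(800,600),interpolation=cv2.INTER_CUBIC))
E
```

```text
(no output)
```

View pics/top0b.png

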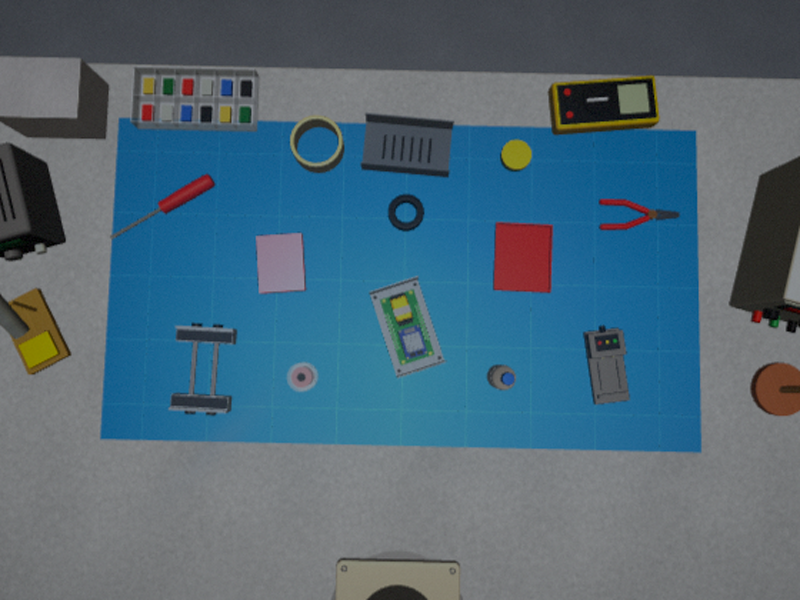

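View pics/side0b.png

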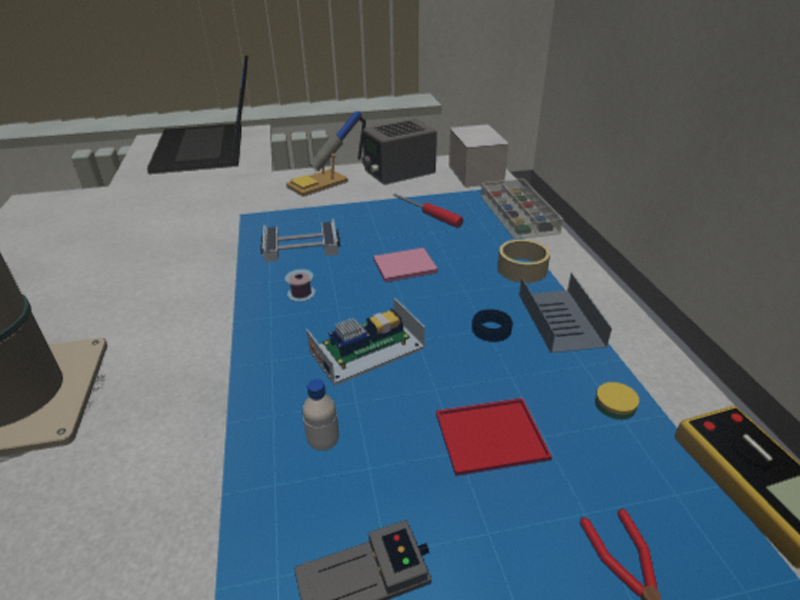

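The top view (800x600 scale) shows the assembly at about (405,327), tray (523,258), foam (280,263), dock (605,365), holder (203,368) and bottle (502,377). I'll enlarge these next.

```bash
cat > h.py <<'E'
import numpy as np,cv2
from scipy.spatial.transform import Rotation as R
C={"top":dict(f=423.01802959385014,cx=274.6751547034761,cy=211.81784791970753,eye=[454.31478742609124,17.895712342145277,1040.8913064360222],r=[-2.207819863779358,2.1575507286633493,-0.08261455386471486]),
"side":dict(f=385.6036581913415,cx=279.71538016362825,cy=211.23771940248008,eye=[419.05994667511624,-638.0157107908661,539.1568759562778],r=[-2.178449794512576,0.23308556866505892,-0.0988143528802942])}
def w(n,u,v,z):
    c=C[n];d=R.from_rotvec(c["r"]).apply([(u-c["cx"])/c["f"],(v-c["cy"])/c["f"],1]);e=np.array(c["eye"]);return e+d*(z-e[2])/d[2]
def px(n,p):
    c=C[n];q=R.from_rotvec(c["r"]).inv().apply(np.asarray(p,float)-c["eye"]);return c["f"]*q[...,:2]/q[...,2:]+[c["cx"],c["cy"]]
E
python3 - <<'E'
import cv2,numpy as np
from h import *
t=cv2.imread("pics/top0.png");s=cv2.imread("pics/side0.png")
print(w("top",283.5,229,28))
def crop(i,x,y,W,H,k,n):
    o=cv2.resize(i[y:y+H,x:x+W],None,fx=k,fy=k,interpolation=cv2.INTER_CUBIC)
    for a in range(0,W,10):cv2.putText(o,str(x+a),(a*k,8),0,.3,(255,255,255));cv2.line(o,(a*k,10),(a*k,14),(255,255,255))
    for a in range(10,H,10):cv2.putText(o,str(y+a),(0,a*k+3),0,.3,(255,255,255))
    return o
cv2.imwrite("pics/asm.png",np.hstack([crop(t,255,190,60,75,8,0)]))
a=crop(t,112,220,60,75,6,0);b=crop(t,395,220,60,75,6,0);cv2.imwrite("pics/hd.png",np.hstack([a,b]))
hsv=cv2.cvtColor(t,cv2.COLOR_BGR2HSV)
def rect(m,x,y,W,H,z):
    k=np.zeros_like(m);k[y:y+H,x:x+W]=m[y:y+H,x:x+W]
    big=cv2.resize(k.astype(np.uint8)*255,None,fx=8,fy=8,interpolation=cv2.INTER_LINEAR)>127
    c=max(cv2.findContours(big.astype(np.uint8),0,2)[0],key=cv2.contourArea)
    bp=(cv2.boxPoints(cv2.minAreaRect(c))+.5)/8-.5
    P=np.array([w("top",u,v,z)[:2] for u,v in bp]);print(bp.round(1).tolist(),"c",P.mean(0).round(1),"sides",[np.linalg.norm(P[i]-P[i-1]).round(1) for i in range(4)],"angs",[np.degrees(np.arctan2(*(P[i]-P[i-1])[::-1])).round(1) for i in range(4)])
H,S,V=cv2.split(hsv)
print("tray");rect(((H<8)|(H>172))&(S>120),335,145,65,70,8)
print("foam");rect(~((H>90)&(H<120)&(S>110)),170,155,50,60,12)
print("bottle cap px");m=(H>105)&(H<125)&(S>100)&(V>0)
E
```

```text
[490.34176276  -3.28452401  28.        ]
tray
[[344.70001220703125, 202.6999969482422], [346.79998779296875, 155.1999969482422], [387.3999938964844, 156.89999389648438], [385.29998779296875, 204.5]] c [ 617.1 -204.4] sides [np.float64(99.6), np.float64(118.4), np.float64(100.5), np.float64(118.4)] angs [np.float64(88.8), np.float64(-1.9), np.float64(-91.2), np.float64(177.7)]
foam
[[177.6999969482422, 164.0], [211.8000030517578, 161.89999389648438], [214.39999389648438, 203.6999969482422], [180.3000030517578, 205.8000030517578]] c [596.8 213.1] sides [np.float64(103.5), np.float64(84.0), np.float64(103.5), np.float64(83.4)] angs [np.float64(5.8), np.float64(-85.1), np.float64(-174.5), np.float64(94.9)]
bottle cap px
```

View pics/asm.png

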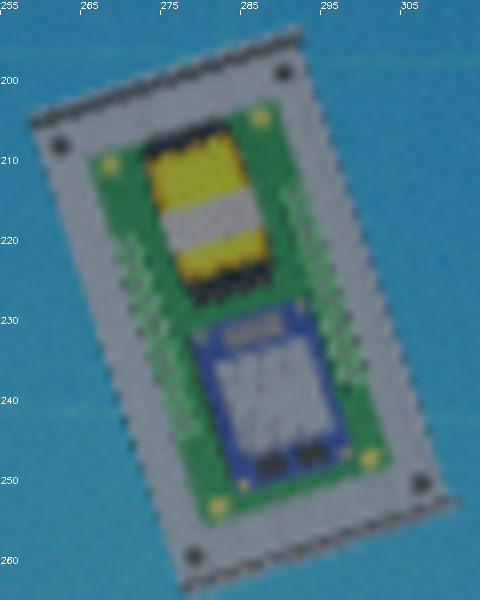

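View pics/hd.png

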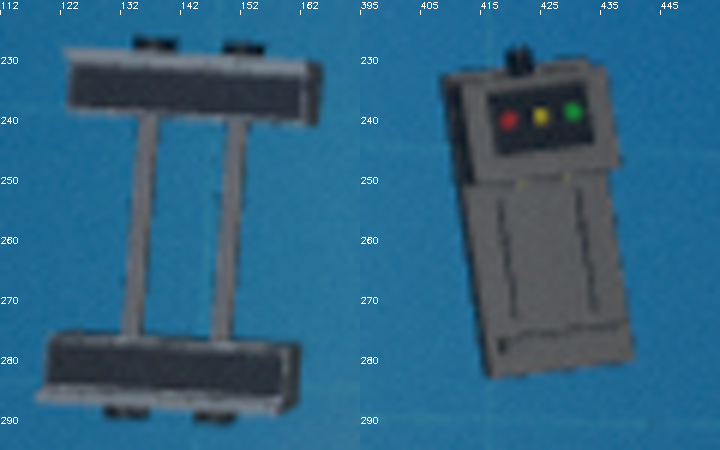

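```bash
python3 - <<'E'
from h import *
def q(name,pts,z,k,ox,oy,dx=0):
    P=np.array([w("top",ox+(a-dx+.5)/k-.5,oy+(b+.5)/k-.5,z)[:2] for a,b in pts])
    n=len(P);print(name,P.round(1).tolist(),"c",P.mean(0).round(1),"L",[round(float(np.linalg.norm(P[i]-P[i-1])),1) for i in range(n)],"ang",[round(float(np.degrees(np.arctan2(*(P[i]-P[i-1])[::-1]))),1) for i in range(n)])
q("board",[(91,157),(275,100),(390,465),(208,524)],28,8,255,190)
q("sink",[(213,362),(305,337),(335,432),(245,455)],59,8,255,190)
q("batt",[(143,150),(230,122),(271,275),(192,305)],49,8,255,190)
q("mod",[(192,332),(312,300),(352,455),(236,490)],43.5,8,255,190)
q("panels",[(30,122),(300,33),(455,500),(183,590)],44,8,255,190)
q("holder lips",[(65,47),(308,60),(283,415),(36,402)],30,6,112,220)
q("block",[(463,82),(605,65),(620,167),(470,185)],26,6,395,220,360)
q("stop",[(498,340),(632,322)],19,6,395,220,360)
q("dockend",[(490,378),(633,358)],10,6,395,220,360)
print("bottle cap", w("top",508/800*560,379/600*420,95), px("top",[w("top",508*.7,379*.7,95)]))
E
```

```text
board [[536.9, 39.9], [555.4, -15.0], [446.9, -51.5], [428.1, 2.4]] c [491.8  -6. ] L [115.1, 57.9, 114.5, 57.1] ang [19.0, -71.4, -161.4, 109.2]
sink [[475.6, 2.4], [483.5, -24.1], [456.2, -33.3], [449.0, -7.4]] c [466.1 -15.6] L [28.4, 27.6, 28.8, 26.9] ang [20.3, -73.5, -161.3, 105.6]
batt [[537.7, 24.2], [546.5, -1.2], [501.7, -14.2], [492.4, 8.8]] c [519.6   4.4] L [47.8, 26.9, 46.6, 24.8] ang [18.8, -70.8, -163.8, 112.1]
mod [[484.7, 8.6], [494.9, -26.6], [449.6, -39.2], [438.6, -5.4]] c [467.  -15.7] L [48.1, 36.6, 47.0, 35.6] ang [16.9, -73.8, -164.4, 108.0]
panels [[545.6, 57.9], [573.9, -21.5], [437.2, -69.7], [409.1, 9.5]] c [491.5  -5.9] L [144.8, 84.2, 145.0, 84.0] ang [19.5, -70.3, -160.6, 109.5]
holder lips [[485.2, 381.6], [482.2, 284.7], [342.3, 288.5], [345.2, 386.0]] c [413.7 335.2] L [140.1, 97.0, 140.0, 97.5] ang [-1.8, -91.7, 178.4, 88.3]
block [[487.3, -311.0], [495.4, -367.7], [454.9, -373.5], [446.4, -313.7]] c [ 471.  -341.5] L [41.0, 57.4, 40.9, 60.4] ang [3.8, -81.9, -171.9, 98.1]
stop [[384.9, -327.0], [393.3, -380.6]] c [ 389.1 -353.8] L [54.2, 54.2] ang [98.9, -81.1]
dockend [[369.1, -326.8], [378.4, -384.4]] c [ 373.7 -355.6] L [58.3, 58.3] ang [99.2, -80.8]
bottle cap [ 411.03988357 -163.74450378   95.        ] [[355.6 265.3]]
```

```bash
cat >> h.py <<'E'
S=dict(sink=(466.8,-14.8,19.1),mod=(466.8,-14.8,19.1),batt=(520.5,4.2,19.1),board=(491.6,-6,19.1),tray=(617,-204.4,-2),foam=(596.8,213.1,5.5),dock=(420,-348.5,8.3),holder=(413.7,335.2,-1.75))
def go(x,y,z,yaw):
    from station import bot
    s=bot.read_state();p=s["ee_pos"];o=R.from_rotvec(s["orientation"])
    t=np.radians(yaw);c,n=np.cos(t),np.sin(t)
    T=R.from_matrix(np.array([[c,n,0],[n,-c,0],[0,0,-1]]))
    print("t",round(float(s["clock"]),2),"pos",p.round(1),"turn",np.degrees((o.inv()*T).as_rotvec()).round(2),"shift after turn",T.inv().apply(np.array([x,y,z])-p).round(1),"w",round(float(s["width"]),1),"F",s["ft_force"].round(1))
E
python3 - <<'E'
from h import *
im=cv2.imread("pics/side0.png")
def box(k,L,W,z,off=(0,0)):
    x,y,a=S[k];a=np.radians(a);c,n=np.cos(a),np.sin(a)
    P=[[x+c*u-n*v,y+n*u+c*v,z] for u,v in [(off[0]-L/2,off[1]-W/2),(off[0]+L/2,off[1]-W/2),(off[0]+L/2,off[1]+W/2),(off[0]-L/2,off[1]+W/2)]]
    cv2.polylines(big,[np.round((px("side",np.array(P))+.5)*k_*8-4).astype(int)],True,(0,0,255),1,16,3)
k_=3;big=cv2.resize(im,None,fx=3,fy=3,interpolation=cv2.INTER_CUBIC)
box("sink",28,28,59);box("batt",44,28,49);box("board",116,60,28);box("tray",118,98,8);box("foam",100,80,12);box("dock",62,60,10);box("holder",140,96,30)
b=(S["dock"])
# crops
c1=big[440:840,620:920];c2=big[1060:1260,600:920];c3=big[440:640,540:940]
c4=big[820:1000,900:1160]
o=np.zeros((600,800,3),np.uint8)
o[:400,:300]=c1;o[400:600,:320]=c2;o[:200,300:700]=c3;o[200:380,310:570]=c4
cv2.imwrite("pics/ov.png",o)
go(*S["sink"][:2],345,19.1)
E
```

```text
t 0.1 pos [ 248.8 -600.2  403.9] turn [-0.1   0.    3.41] shift after turn [ 397.6 -481.9   58.9] w 85.3 F [ 0.  -0.1 -0.3]
```

View pics/ov.png

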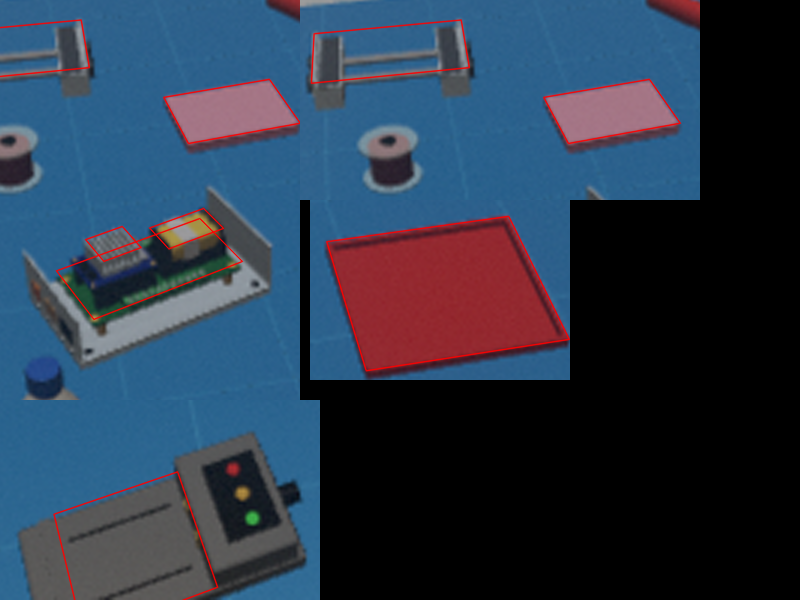

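The side overlay matches the model outlines to about 1–2 mm, so the poses can be used. I'm moving over the heat sink.

Emit:
carry_out --moves '[[[0,0,0],[0,0,3.4]],[[24.8,-30.1,0],[0,0,0]],[[24.8,-30.1,0],[0,0,0]],[[24.8,-30.1,0],[0,0,0]],[[24.8,-30.1,0],[0,0,0]]]' --claw -0.3 --force 40

```text
clock: 0.52
ee_pos: [303.3, -452.5, 404.2]
orientation: [-3.097, -0.52, 0.0]
ft_force: [1.1, -0.3, 0.4]
width: 55.3
gripper_force: 0.0
```

Emit:
carry_out --moves '[[[24.8,-30.1,0],[0,0,0]],[[24.8,-30.1,0],[0,0,0]],[[24.8,-30.1,0],[0,0,0]],[[24.8,-30.1,0],[0,0,0]],[[24.8,-30.1,0],[0,0,0]]]'

```text
clock: 0.93
ee_pos: [371.2, -269.6, 404.6]
orientation: [-3.098, -0.521, 0.0]
ft_force: [1.4, -0.5, 0.5]
width: 55.8
gripper_force: 0.0
```

Emit:
carry_out --moves '[[[24.8,-30.1,0],[0,0,0]],[[24.8,-30.1,0],[0,0,0]],[[24.8,-30.1,0],[0,0,0]],[[24.8,-30.1,0],[0,0,0]],[[24.8,-30.1,0],[0,0,0]]]'

```text
clock: 1.35
ee_pos: [439.1, -86.8, 404.7]
orientation: [3.098, 0.521, -0.0]
ft_force: [0.7, -0.6, -0.3]
width: 55.6
gripper_force: 0.0
```

Emit:
carry_out --moves '[[[24.8,-30.1,0],[0,0,0]],[[12.8,-15.5,15],[0,0,0]],[[0,0,20],[0,0,0]],[[0,0,25],[0,0,0]],[[0,0,0],[0,0,0]]]'

```text
clock: 1.77
ee_pos: [458.0, -32.6, 341.4]
orientation: [-3.096, -0.524, 0.012]
ft_force: [-0.2, -0.5, 0.1]
width: 55.6
gripper_force: 0.0
```

```bash
python3 -c "
from h import *
go(*S['sink'][:2],221,19.1)"
```

```text
t 1.77 pos [458.  -32.6 341.4] turn [-0.16  0.41  0.09] shift after turn [ 14.1 -13.9 120.4] w 55.6 F [-0.2 -0.5  0.1]
```

Emit:
carry_out --moves '[[[14.1,-13.9,10],[0,0,0]],[[0,0,35],[0,0,0]],[[0,0,35],[0,0,0]],[[0,0,20],[0,0,0]],[[0,0,0],[0,0,0]]]'

```text
clock: 2.18
ee_pos: [467.2, -15.8, 242.2]
orientation: [-3.097, -0.521, 0.01]
ft_force: [-0.2, 0.1, 0.2]
width: 55.4
gripper_force: 0.0
```

```bash
python3 -c "
from h import *
go(*S['sink'][:2],221,19.1)
from station import cams
a=cams.camera('side')['img'];b=cams.camera('top')['img']
f=lambda i,x,y:cv2.resize(i[y:y+80,x:x+65],None,fx=6,fy=6,interpolation=cv2.INTER_CUBIC)
cv2.imwrite('pics/g1.png',np.hstack([f(a,220,190),f(b,252,185)]))"
```

```text
t 2.18 pos [467.2 -15.8 242.2] turn [-0.11  0.36 -0.02] shift after turn [-0.1 -1.1 21.2] w 55.4 F [-0.2  0.1  0.2]
```

View pics/g1.png

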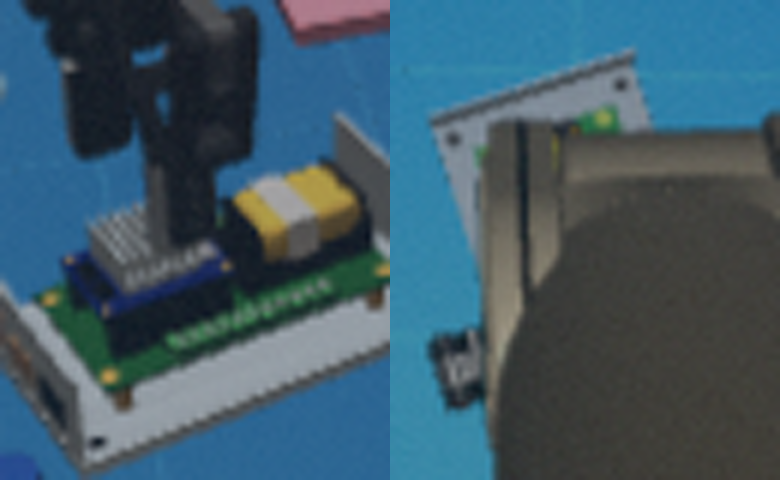

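The near finger stands in front of the sink, just beside its centre, which is as expected. I'll lower and grip.

Emit:
carry_out --moves '[[[0,-1,10],[0,0.4,0]],[[0,0,11],[0,0,0]],[[0,0,0],[0,0,0]]]'

```text
clock: 2.53
ee_pos: [468.6, -14.8, 224.6]
orientation: [-3.097, -0.52, -0.013]
ft_force: [0.4, 0.1, 0.8]
width: 55.5
gripper_force: 0.0
```

Emit:
carry_out --moves '[[[0,0,0],[0,0,0]],[[0,0,0],[0,0,0]],[[0,0,0],[0,0,0]],[[0,0,0],[0,0,0]],[[0,0,0],[0,0,0]]]' --claw 1 --force 30

```text
clock: 2.95
ee_pos: [468.7, -14.7, 225.3]
orientation: [-3.097, -0.521, -0.015]
ft_force: [-0.1, -0.5, 7.6]
width: 27.0
gripper_force: 31.4
```

```bash
python3 -c "
from h import *
go(*S['sink'][:2],221,19.1)"
```

```text
t 2.95 pos [468.7 -14.7 225.3] turn [ 0.06 -0.54 -0.01] shift after turn [-1.8 -0.5  4.3] w 27.0 F [-0.1 -0.5  7.6]
```

Emit:
carry_out --moves '[[[0,0,-5],[0,-0.5,0]],[[0,0,-10],[0,0,0]],[[0,0,-25],[0,0,0]],[[0,0,-30],[0,0,0]],[[0,0,0],[0,0,0]]]'

```text
clock: 3.37
ee_pos: [469.7, -14.6, 298.6]
orientation: [3.096, 0.521, 0.01]
ft_force: [0.2, 0.1, -0.6]
width: 27.1
gripper_force: 30.6
```

```bash
python3 -c "
from h import *
go(*S['tray'][:2],290,12)
from station import cams
a=cams.camera('side')['img']
cv2.imwrite('pics/g2.png',cv2.resize(a[140:290,200:340],None,fx=4,fy=4,interpolation=cv2.INTER_CUBIC))"
```

```text
t 3.37 pos [469.7 -14.6 298.6] turn [ 0.13 -0.37  7.09] shift after turn [104.6 216.3   8.6] w 27.1 F [ 0.2  0.1 -0.6]
```

View pics/g2.png

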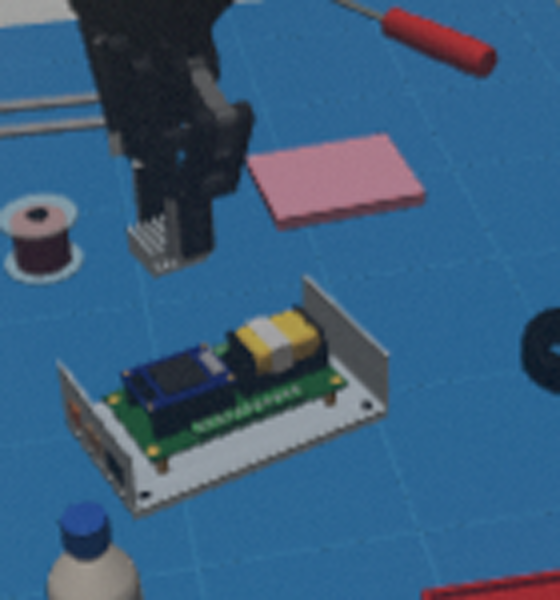

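Heat sink held, with the module left in place. Moving to the tray.

Emit:
carry_out --moves '[[[11,32.5,0],[0,0,0]],[[11,32.5,0],[0,0,0]],[[11,32.5,0],[0,0,0]],[[11,32.5,0],[0,0,0]],[[11,32.5,0],[0,0,0]]]'

```text
clock: 3.83
ee_pos: [573.8, -151.4, 293.4]
orientation: [-3.098, -0.521, 0.004]
ft_force: [0.2, 0.5, -0.1]
width: 26.7
gripper_force: 30.6
```

Emit:
carry_out --moves '[[[11,32.5,0],[0,-0.4,0]],[[11,32.5,25],[0,0,0]],[[0,0,35],[0,0,0]],[[0,0,30],[0,0,0]],[[0,0,0],[0,0,0]]]'

```text
clock: 4.25
ee_pos: [610.9, -203.6, 197.3]
orientation: [-3.094, -0.519, 0.032]
ft_force: [-1.0, 1.2, -1.3]
width: 26.8
gripper_force: 30.6
```

Emit:
carry_out --moves '[[[0,0,0],[0,0,0]],[[0,0,0],[0,0,0]]]'

```text
clock: 4.42
ee_pos: [614.8, -203.8, 205.2]
orientation: [3.096, 0.522, -0.012]
ft_force: [0.4, -0.2, -0.3]
width: 26.9
gripper_force: 30.6
```

```bash
python3 -c "
from h import *
go(*S['tray'][:2],184,19.1)"
```

```text
t 4.42 pos [ 614.8 -203.8  205.2] turn [0.03 0.43 0.04] shift after turn [ 1.9  1.3 21.2] w 26.9 F [ 0.4 -0.2 -0.3]
```

Emit:
carry_out --moves '[[[1.9,1.3,5],[0,0.4,0]],[[0,0,5],[0,0,0]],[[0,0,5],[0,0,0]],[[0,0,3],[0,0,0]],[[0,0,0],[0,0,0]]]'

```text
clock: 4.83
ee_pos: [616.1, -204.5, 185.5]
orientation: [-3.098, -0.521, 0.004]
ft_force: [-0.4, -0.2, 0.1]
width: 27.0
gripper_force: 30.6
```

Emit:
carry_out --moves '[[[0,0,0],[0,0,0]],[[0,0,1],[0,0,0]],[[0,0,1],[0,0,0]],[[0,0,0],[0,0,0]]]'

```text
clock: 5.17
ee_pos: [616.4, -204.7, 183.9]
orientation: [3.098, 0.521, -0.003]
ft_force: [0.1, -0.2, -0.8]
width: 27.2
gripper_force: 30.6
```

```bash
python3 -c "
from h import *
go(*S['tray'][:2],184,19.1)"
```

```text
t 5.17 pos [ 616.4 -204.7  183.9] turn [-0.   0.1  0. ] shift after turn [ 0.7 -0.1 -0.1] w 27.2 F [ 0.1 -0.2 -0.8]
```

Emit:
carry_out --moves '[[[0,0,1],[0,0,0]],[[0,0,0],[0,0,0]],[[0,0,0],[0,0,0]]]'

```text
clock: 5.42
ee_pos: [616.5, -204.7, 183.0]
orientation: [3.098, 0.521, -0.002]
ft_force: [-0.2, -0.2, -0.4]
width: 26.9
gripper_force: 30.6
```

Emit:
carry_out --moves '[[[0,0,1],[0,0,0]],[[0,0,0],[0,0,0]],[[0,0,0],[0,0,0]]]'

```text
clock: 5.67
ee_pos: [616.5, -204.7, 182.9]
orientation: [3.098, 0.521, -0.002]
ft_force: [-1.3, 1.9, 7.2]
width: 26.6
gripper_force: 31.3
```

```bash
python3 -c "
from h import *
go(*S['tray'][:2],184,19.1)"
```

```text
t 5.67 pos [ 616.5 -204.7  182.9] turn [ 0.01  0.08 -0.  ] shift after turn [ 0.6 -0.1 -1.1] w 26.6 F [-1.3  1.9  7.2]
```

Contact came at the predicted height, so I'll release, lift and go back over the module.

Emit:
carry_out --moves '[[[0,0,0],[0,0,0]],[[0,0,0],[0,0,0]],[[0,0,-5],[0,0,0]],[[0,0,-25],[0,0,0]],[[0,0,-30],[0,0,0]]]' --claw -0.2

```text
clock: 6.08
ee_pos: [615.4, -204.3, 240.5]
orientation: [-3.096, -0.521, 0.01]
ft_force: [0.8, -0.7, 0.6]
width: 51.3
gripper_force: 0.0
```

Emit:
carry_out --moves '[[[0,0,-30],[0,0,0]],[[-11.3,-32.6,0],[0,0,0]],[[-11.3,-32.6,0],[0,0,0]],[[-11.3,-32.6,0],[0,0,0]],[[-11.3,-32.6,0],[0,0,0]]]'

```text
clock: 6.5
ee_pos: [530.1, -95.3, 272.6]
orientation: [3.098, 0.52, -0.001]
ft_force: [0.3, 1.0, 0.4]
width: 51.3
gripper_force: 0.0
```

Emit:
carry_out --moves '[[[-11.3,-32.6,0],[0,0,0]],[[-11.3,-32.6,0],[0,0,0]],[[-11.3,-32.6,0],[0,0,0]],[[0,0,15],[0,0,0]],[[0,0,15],[0,0,0]]]'

```text
clock: 6.92
ee_pos: [466.4, -12.8, 242.9]
orientation: [-3.097, -0.528, -0.0]
ft_force: [0.6, -0.2, -0.3]
width: 51.1
gripper_force: 0.0
```

Emit:
carry_out --moves '[[[0,0,0],[0,0,0]],[[0,0,0],[0,0,0]],[[0,0,0],[0,0,0]]]'

```text
clock: 7.17
ee_pos: [467.5, -15.3, 242.6]
orientation: [3.098, 0.52, -0.002]
ft_force: [0.3, -0.9, -0.2]
width: 51.0
gripper_force: 0.0
```

```bash
python3 -c "
from h import *
go(*S['mod'][:2],208,19.1)
from station import cams
a=cams.camera('side')['img'];b=cams.camera('top')['img']
f=lambda i,x,y:cv2.resize(i[y:y+80,x:x+65],None,fx=6,fy=6,interpolation=cv2.INTER_CUBIC)
cv2.imwrite('pics/g3.png',np.hstack([cv2.resize(a[160:320,220:400],None,fx=3,fy=3,interpolation=2),f(b,335,145)]))"
```

```text
t 7.17 pos [467.5 -15.3 242.6] turn [ 0.02  0.07 -0.04] shift after turn [-0.5 -0.7 34.6] w 51.0 F [ 0.3 -0.9 -0.2]
```

View pics/g3.png

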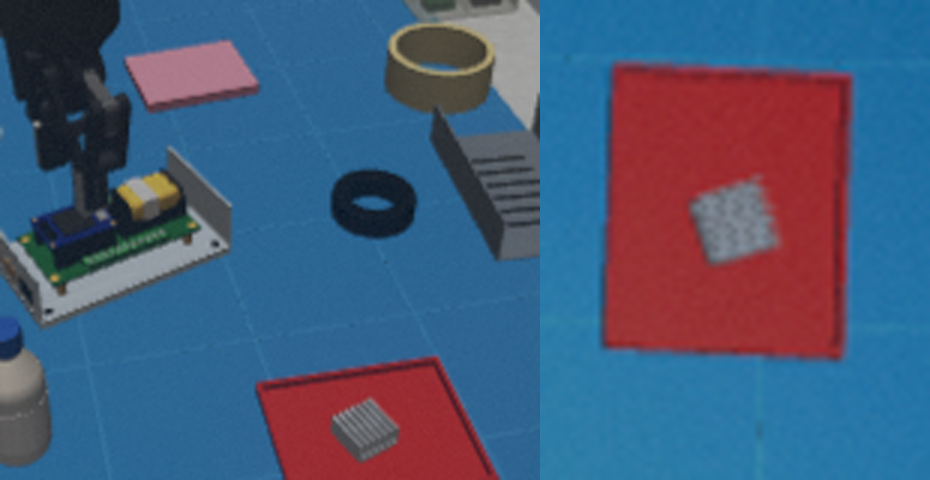

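Heat sink lies flat in the tray, and the module is undisturbed. Lowering to the module and gripping.

Emit:
carry_out --moves '[[[-0.5,-0.7,10],[0,0,0]],[[0,0,10],[0,0,0]],[[0,0,8],[0,0,0]],[[0,0,6],[0,0,0]],[[0,0,0],[0,0,0]]]'

```text
clock: 7.68
ee_pos: [466.0, -14.5, 206.9]
orientation: [-3.098, -0.521, 0.006]
ft_force: [-1.0, -0.9, 0.1]
width: 51.1
gripper_force: 0.0
```

Emit:
carry_out --moves '[[[0,0,0],[0,0,0]],[[0,0,0],[0,0,0]]]'

```text
clock: 7.85
ee_pos: [466.4, -14.5, 208.2]
orientation: [3.098, 0.521, -0.003]
ft_force: [0.0, 0.2, -0.9]
width: 51.4
gripper_force: 0.0
```

```bash
python3 -c "
from h import *
go(*S['mod'][:2],208,19.1)"
```

```text
t 7.85 pos [466.4 -14.5 208.2] turn [0.  0.1 0. ] shift after turn [0.2 0.4 0.2] w 51.4 F [ 0.   0.2 -0.9]
```

Emit:
carry_out --moves '[[[0,0,0],[0,0,0]],[[0,0,0],[0,0,0]],[[0,0,0],[0,0,0]],[[0,0,0],[0,0,0]],[[0,0,0],[0,0,0]]]' --claw 1 --force 30

```text
clock: 8.27
ee_pos: [466.5, -14.4, 208.5]
orientation: [3.098, 0.521, -0.001]
ft_force: [-0.7, 0.3, 5.9]
width: 34.9
gripper_force: 31.0
```

Emit:
carry_out --moves '[[[0,0,-4],[0,0,0]],[[0,0,-10],[0,0,0]],[[0,0,-25],[0,0,0]],[[0,0,-25],[0,0,0]],[[0,0,-15],[0,0,0]]]'

```text
clock: 8.68
ee_pos: [466.7, -14.4, 289.5]
orientation: [3.097, 0.521, 0.001]
ft_force: [1.1, -0.6, -0.9]
width: 35.0
gripper_force: 30.4
```

Emit:
carry_out --moves '[[[0,0,0],[0,0,6.8]],[[0,0,0],[0,0,6.8]]]'

```text
clock: 8.85
ee_pos: [466.8, -14.5, 289.0]
orientation: [-3.138, -0.142, -0.003]
ft_force: [-0.1, 0.7, -0.3]
width: 35.0
gripper_force: 30.4
```

```bash
python3 -c "
from h import *
go(*S['foam'][:2],190,5.5)
from station import cams
a=cams.camera('side')['img']
cv2.imwrite('pics/g4.png',cv2.resize(a[140:280,200:340],None,fx=4,fy=4,interpolation=2))"
```

```text
t 8.85 pos [466.8 -14.5 289. ] turn [ 0.   -0.1  -0.32] shift after turn [ 151.2 -214.1   99. ] w 35.0 F [-0.1  0.7 -0.3]
```

View pics/g4.png

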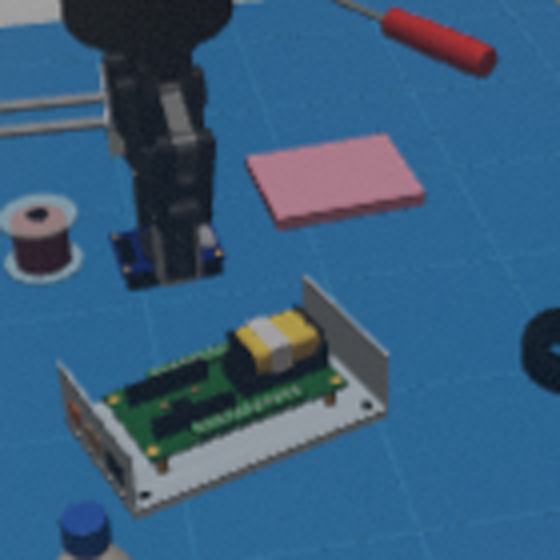

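Module held level, with the sockets staying on the carrier. On to the foam.

Emit:
carry_out --moves '[[[18.9,-26.8,0],[0,0,-0.3]],[[18.9,-26.8,0],[0,0,0]],[[18.9,-26.8,0],[0,0,0]],[[18.9,-26.8,0],[0,0,0]],[[18.9,-26.8,0],[0,0,0]]]'

```text
clock: 9.32
ee_pos: [547.4, 129.9, 287.3]
orientation: [3.137, 0.163, -0.003]
ft_force: [0.1, 0.3, 0.1]
width: 34.8
gripper_force: 30.4
```

Emit:
carry_out --moves '[[[18.9,-26.8,0],[0,0,0]],[[18.9,-26.8,0],[0,0,0]],[[18.9,-26.5,0],[0,0,0]],[[0,0,20],[0,0,0]],[[0,0,25],[0,0,0]]]'

```text
clock: 9.73
ee_pos: [596.5, 217.1, 243.3]
orientation: [-3.134, -0.169, -0.006]
ft_force: [-0.3, -1.6, -0.2]
width: 35.1
gripper_force: 30.4
```

Emit:
carry_out --moves '[[[0,0,20],[0,0,0]],[[0,0,15],[0,0,0]],[[0,0,8],[0,0,0]],[[0,0,0],[0,0,0]],[[0,0,0],[0,0,0]]]'

```text
clock: 10.15
ee_pos: [595.3, 213.7, 199.0]
orientation: [3.137, 0.16, -0.003]
ft_force: [0.4, -0.3, 1.0]
width: 34.7
gripper_force: 30.4
```

```bash
python3 -c "
from h import *
go(*S['foam'][:2],187.5,5.5)"
```

```text
t 10.15 pos [595.3 213.7 199. ] turn [0.02 0.11 0.35] shift after turn [ 1.4  0.8 11.5] w 34.7 F [ 0.4 -0.3  1. ]
```

Emit:
carry_out --moves '[[[1.4,0.8,4],[0,0,0]],[[0,0,4],[0,0,0]],[[0,0,2],[0,0,0]],[[0,0,0],[0,0,0]],[[0,0,0],[0,0,0]]]'

```text
clock: 10.57
ee_pos: [596.7, 213.1, 188.9]
orientation: [3.137, 0.159, -0.002]
ft_force: [1.0, 0.9, -0.1]
width: 35.0
gripper_force: 30.4
```

Emit:
carry_out --moves '[[[0,0,1],[0,0,0]],[[0,0,0],[0,0,0]],[[0,0,0],[0,0,0]]]'

```text
clock: 10.82
ee_pos: [596.7, 213.1, 187.8]
orientation: [3.137, 0.159, -0.002]
ft_force: [0.4, -0.2, 0.1]
width: 34.9
gripper_force: 30.4
```

Emit:
carry_out --moves '[[[0,0,0.7],[0,0,0]],[[0,0,0],[0,0,0]],[[0,0,0],[0,0,0]]]'

```text
clock: 11.07
ee_pos: [596.7, 213.2, 187.7]
orientation: [3.137, 0.159, -0.002]
ft_force: [-0.7, 0.1, 5.3]
width: 35.4
gripper_force: 31.0
```

Touchdown on the foam. Releasing, then over to the battery.

Emit:
carry_out --moves '[[[0,0,0],[0,0,0]],[[0,0,0],[0,0,0]],[[0,0,-5],[0,0,0]],[[0,0,-25],[0,0,0]],[[0,0,-30],[0,0,0]]]' --claw -0.2

```text
clock: 11.48
ee_pos: [595.7, 212.8, 245.6]
orientation: [3.135, 0.159, -0.01]
ft_force: [1.3, 0.7, -0.8]
width: 51.0
gripper_force: 0.0
```

Emit:
carry_out --moves '[[[0,0,-30],[0,0,0]],[[-13.8,28.6,0],[0,0,0]],[[-13.8,28.6,0],[0,0,0]],[[-13.8,28.6,0],[0,0,0]],[[-13.8,28.6,0],[0,0,0]]]'

```text
clock: 11.9
ee_pos: [552.9, 92.7, 277.8]
orientation: [3.137, 0.16, -0.001]
ft_force: [0.6, -0.3, 0.3]
width: 51.7
gripper_force: 0.0
```

Emit:
carry_out --moves '[[[-13.8,28.6,0],[0,0,0]],[[-13.8,28.6,0],[0,0,0]],[[-13.8,28.6,0],[0,0,0]],[[0,0,15],[0,0,-6.6]],[[0,0,15],[0,0,-6.6]]]'

```text
clock: 12.32
ee_pos: [520.9, 1.6, 248.1]
orientation: [3.096, 0.519, 0.001]
ft_force: [-0.0, 0.9, -0.8]
width: 51.3
gripper_force: 0.0
```

Emit:
carry_out --moves '[[[0,0,0],[0,0,0]],[[0,0,0],[0,0,0]],[[0,0,0],[0,0,0]]]'

```text
clock: 12.57
ee_pos: [521.3, 4.5, 247.8]
orientation: [3.099, 0.515, -0.002]
ft_force: [0.1, 0.3, 0.1]
width: 51.6
gripper_force: 0.0
```

```bash
python3 -c "
from h import *
go(*S['batt'][:2],209.5,19.1)
from station import cams
a=cams.camera('side')['img'];b=cams.camera('top')['img']
cv2.imwrite('pics/g5.png',np.hstack([cv2.resize(a[150:280,210:340],(400,400),interpolation=2),cv2.resize(b[150:215,165:230],(390,400),interpolation=2)]))"
```

```text
t 12.57 pos [521.3   4.5 247.8] turn [ 0.    0.06 -0.23] shift after turn [-0.9  0.  38.3] w 51.6 F [0.1 0.3 0.1]
```

View pics/g5.png

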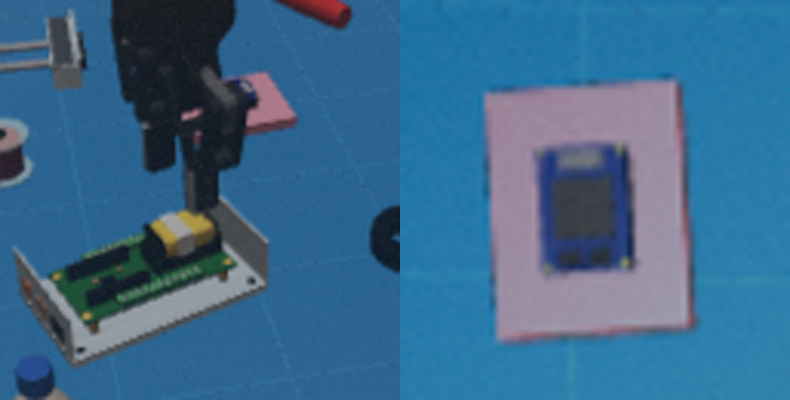

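Module sits centred on the foam. Now for the battery.

Emit:
carry_out --moves '[[[-0.9,0,10],[0,0,-0.2]],[[0,0,12],[0,0,0]],[[0,0,10],[0,0,0]],[[0,0,6.5],[0,0,0]],[[0,0,0],[0,0,0]]]'

```text
clock: 13.08
ee_pos: [519.4, 4.0, 207.3]
orientation: [3.097, 0.524, -0.007]
ft_force: [1.0, -0.4, -0.3]
width: 51.4
gripper_force: 0.0
```

Emit:
carry_out --moves '[[[0,0,0],[0,0,0]],[[0,0,0],[0,0,0]],[[0,0,0],[0,0,0]]]'

```text
clock: 13.33
ee_pos: [520.3, 3.9, 209.2]
orientation: [3.097, 0.524, -0.001]
ft_force: [-0.0, 0.2, 0.5]
width: 50.8
gripper_force: 0.0
```

Emit:
carry_out --moves '[[[0,0,0],[0,0,0]],[[0,0,0],[0,0,0]],[[0,0,0],[0,0,0]],[[0,0,0],[0,0,0]],[[0,0,0],[0,0,0]]]' --claw 1 --force 30

```text
clock: 13.75
ee_pos: [520.2, 3.9, 209.3]
orientation: [3.097, 0.524, -0.001]
ft_force: [-0.9, 0.2, 6.0]
width: 27.2
gripper_force: 31.1
```

Emit:
carry_out --moves '[[[0,0,-4],[0,0,0]],[[0,0,-10],[0,0,0]],[[0,0,-25],[0,0,0]],[[0,0,-30],[0,0,0]],[[0,0,-30],[0,0,0]]]'

```text
clock: 14.17
ee_pos: [519.7, 3.9, 309.0]
orientation: [3.097, 0.524, -0.005]
ft_force: [-0.1, -0.6, 0.0]
width: 26.9
gripper_force: 30.4
```

Emit:
carry_out --moves '[[[0,0,-20],[0,0,5.4]],[[0,0,0],[0,0,5.4]],[[0,0,0],[0,0,0]]]'

```text
clock: 14.42
ee_pos: [520.5, 4.0, 329.9]
orientation: [3.133, 0.226, 0.003]
ft_force: [1.0, -0.3, 0.5]
width: 27.1
gripper_force: 30.4
```

```bash
python3 -c "
from h import *
go(*S['dock'][:2],190,8.3)
from station import cams
a=cams.camera('side')['img']
cv2.imwrite('pics/g6.png',cv2.resize(a[120:280,200:340],None,fx=3,fy=3,interpolation=2))"
```

```text
t 14.42 pos [520.5   4.  329.9] turn [ 0.04 -0.11 -0.04] shift after turn [-150.3  334.3  139.9] w 27.1 F [ 1.  -0.3  0.5]
```

View pics/g6.png

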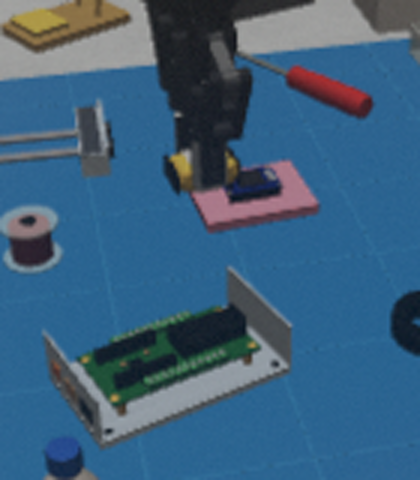

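Battery held; the carrier stayed put. On to the dock, passing well above the bottle.

Emit:
carry_out --moves '[[[-15,33.4,0],[0,0,0]],[[-15,33.4,0],[0,0,0]],[[-15,33.4,0],[0,0,0]],[[-15,33.4,0],[0,0,0]],[[-15,33.4,0],[0,0,0]]]'

```text
clock: 14.88
ee_pos: [469.3, -173.4, 327.2]
orientation: [-3.132, -0.236, 0.006]
ft_force: [1.4, 0.1, 0.3]
width: 26.8
gripper_force: 30.4
```

Emit:
carry_out --moves '[[[-15,33.4,0],[0,0,0]],[[-15,33.4,0],[0,0,0]],[[-15,33.4,0],[0,0,0]],[[-15,33.4,0],[0,0,0]],[[-15,33.4,0],[0,0,0]]]'

```text
clock: 15.3
ee_pos: [419.4, -349.8, 327.3]
orientation: [-3.132, -0.235, 0.005]
ft_force: [1.4, -0.5, -1.5]
width: 27.3
gripper_force: 30.4
```

Emit:
carry_out --moves '[[[0,0,20],[0,0,0]],[[0,0,25],[0,0,0]],[[0,0,25],[0,0,0]],[[0,0,15],[0,0,0]],[[0,0,10],[0,0,0]]]'

```text
clock: 15.72
ee_pos: [419.4, -347.7, 230.5]
orientation: [-3.13, -0.234, 0.008]
ft_force: [0.4, 0.3, -1.4]
width: 27.1
gripper_force: 30.4
```

Emit:
carry_out --moves '[[[0,0,0],[0,0,0]],[[0,0,0],[0,0,0]],[[0,0,0],[0,0,0]]]'

```text
clock: 15.97
ee_pos: [420.8, -348.6, 233.8]
orientation: [3.132, 0.231, -0.001]
ft_force: [0.4, 0.1, -0.3]
width: 27.4
gripper_force: 30.4
```

```bash
python3 -c "
from h import *
go(*S['dock'][:2],186.3,8.3)
from station import cams
a=cams.camera('side')['img']
cv2.imwrite('pics/g7.png',cv2.resize(a[280:420,180:330],None,fx=4,fy=4,interpolation=2))"
```

```text
t 15.97 pos [ 420.8 -348.6  233.8] turn [0.06 0.05 0.15] shift after turn [-0.8 -0.2 47.5] w 27.4 F [ 0.4  0.1 -0.3]
```

View pics/g7.png

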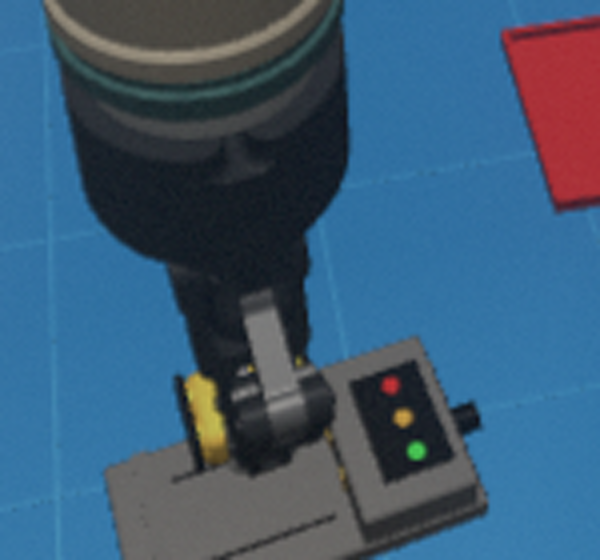

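Battery is above the bed, between stop and block, along the dock's axis. Lowering.

Emit:
carry_out --moves '[[[-0.8,-0.2,12],[0,0,0]],[[0,0,12],[0,0,0]],[[0,0,10],[0,0,0]],[[0,0,6],[0,0,0]],[[0,0,3],[0,0,0]]]'

```text
clock: 16.43
ee_pos: [419.4, -348.1, 189.2]
orientation: [-3.133, -0.231, 0.004]
ft_force: [0.5, 0.3, -0.8]
width: 27.1
gripper_force: 30.4
```

Emit:
carry_out --moves '[[[0,0,0],[0,0,0]],[[0,0,1],[0,0,0]],[[0,0,1],[0,0,0]],[[0,0,0],[0,0,0]],[[0,0,0],[0,0,0]]]'

```text
clock: 16.85
ee_pos: [419.7, -348.5, 188.4]
orientation: [3.132, 0.23, -0.002]
ft_force: [-0.1, -0.0, -0.3]
width: 26.9
gripper_force: 30.4
```

Emit:
carry_out --moves '[[[0,0,1],[0,0,0]],[[0,0,0],[0,0,0]],[[0,0,0],[0,0,0]]]'

```text
clock: 17.1
ee_pos: [419.6, -348.4, 187.2]
orientation: [3.133, 0.23, -0.002]
ft_force: [-0.4, 0.5, -1.3]
width: 27.4
gripper_force: 30.4
```

Emit:
carry_out --moves '[[[0,0,1],[0,0,0]],[[0,0,0],[0,0,0]],[[0,0,0],[0,0,0]]]'

```text
clock: 17.35
ee_pos: [419.7, -348.4, 186.4]
orientation: [3.132, 0.23, -0.002]
ft_force: [-0.0, -0.2, 1.9]
width: 27.1
gripper_force: 30.7
```

Emit:
carry_out --moves '[[[0,0,0],[0,0,0]],[[0,0,0],[0,0,0]],[[0,0,-5],[0,0,0]],[[0,0,-25],[0,0,0]],[[0,0,-35],[0,0,0]]]' --claw -0.2

```text
clock: 17.77
ee_pos: [418.7, -347.5, 249.7]
orientation: [-3.129, -0.23, 0.01]
ft_force: [0.5, -0.7, -0.2]
width: 51.3
gripper_force: 0.0
```

Emit:
carry_out --moves '[[[0,0,-35],[0,0,0]],[[0,0,-30],[0,0,0]],[[12,-32.8,0],[0,0,0]],[[12,-32.8,0],[0,0,0]],[[12,-32.8,0],[0,0,0]]]'

```text
clock: 18.18
ee_pos: [441.0, -245.1, 317.2]
orientation: [3.132, 0.227, 0.0]
ft_force: [0.8, 0.5, 0.3]
width: 51.2
gripper_force: 0.0
```

Emit:
carry_out --moves '[[[12,-32.8,0],[0,0,0]],[[12,-32.8,0],[0,0,0]],[[12,-32.8,0],[0,0,0]],[[12,-32.8,0],[0,0,0]],[[12,-32.8,0],[0,0,0]]]'

```text
clock: 18.6
ee_pos: [476.4, -73.0, 316.3]
orientation: [3.133, 0.23, -0.002]
ft_force: [1.1, -0.1, 0.1]
width: 51.3
gripper_force: 0.0
```

Emit:
carry_out --moves '[[[12,-32.8,0],[0,0,0]],[[12,-32.8,0],[0,0,0]],[[0,0,10],[0,0,-5.4]],[[0,0,20],[0,0,-5.4]],[[0,0,0],[0,0,0]]]' --claw -1

```text
clock: 19.02
ee_pos: [489.5, -5.2, 284.0]
orientation: [-3.096, -0.531, 0.009]
ft_force: [-0.3, -0.1, -0.2]
width: 85.3
gripper_force: 0.0
```

Emit:
carry_out --moves '[[[0,0,0],[0,0,0]],[[0,0,0],[0,0,0]]]'

```text
clock: 19.18
ee_pos: [490.6, -7.0, 286.4]
orientation: [3.098, 0.518, -0.002]
ft_force: [0.8, -0.3, 0.3]
width: 85.8
gripper_force: 0.0
```

```bash
python3 -c "
from h import *
go(*S['board'][:2],183,19.1)
from station import cams
a=cams.camera('side')['img'];b=cams.camera('top')['img']
cv2.imwrite('pics/g8.png',np.hstack([cv2.resize(a[170:290,210:330],(400,400),interpolation=2),cv2.resize(b[220:290,395:465],(400,400),interpolation=2)]))"
```

```text
t 19.18 pos [490.6  -7.  286.4] turn [ 0.02  0.09 -0.1 ] shift after turn [  1.3  -0.6 103.4] w 85.8 F [ 0.8 -0.3  0.3]
```

View pics/g8.png

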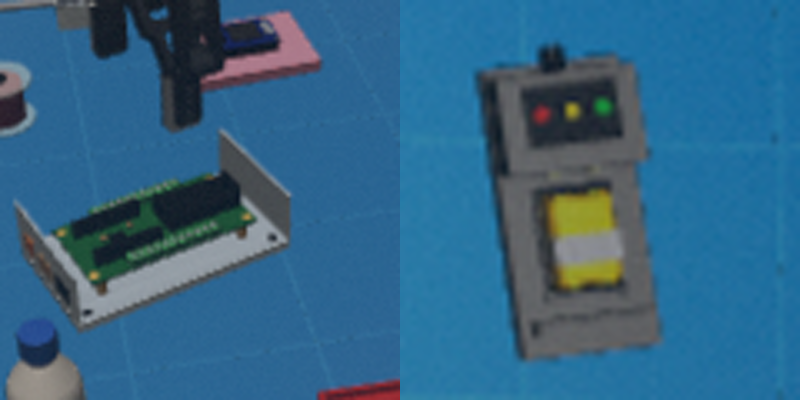

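Battery lies between stop and block. Now the carrier.

Emit:
carry_out --moves '[[[1.3,-0.6,25],[0,0,0]],[[0,0,25],[0,0,0]],[[0,0,20],[0,0,0]],[[0,0,12],[0,0,0]],[[0,0,8],[0,0,0]]]'

```text
clock: 19.7
ee_pos: [491.3, -5.8, 195.1]
orientation: [3.098, 0.521, -0.004]
ft_force: [-1.1, -0.2, -0.0]
width: 85.3
gripper_force: 0.0
```

Emit:
carry_out --moves '[[[0,0,5],[0,0,0]],[[0,0,5],[0,0,0]],[[0,0,3],[0,0,0]],[[0,0,0],[0,0,0]],[[0,0,0],[0,0,0]]]'

```text
clock: 20.12
ee_pos: [491.6, -5.4, 183.2]
orientation: [3.097, 0.524, -0.002]
ft_force: [-0.2, -1.1, 0.6]
width: 85.4
gripper_force: 0.0
```

```bash
python3 -c "
from h import *
go(*S['board'][:2],183,19.1)"
```

```text
t 20.12 pos [491.6  -5.4 183.2] turn [0.01 0.06 0.1 ] shift after turn [-0.2  0.6  0.2] w 85.4 F [-0.2 -1.1  0.6]
```

Emit:
carry_out --moves '[[[0,0,0],[0,0,0]],[[0,0,0],[0,0,0]],[[0,0,0],[0,0,0]],[[0,0,0],[0,0,0]],[[0,0,0],[0,0,0]]]' --claw 1 --force 40

```text
clock: 20.53
ee_pos: [491.5, -5.3, 183.6]
orientation: [3.097, 0.524, -0.001]
ft_force: [-0.6, 1.1, 4.8]
width: 58.8
gripper_force: 42.0
```

Emit:
carry_out --moves '[[[0,0,-4],[0,0,0]],[[0,0,-8],[0,0,0]],[[0,0,-15],[0,0,0]],[[0,0,-20],[0,0,0]],[[0,0,-25],[0,0,0]]]'

```text
clock: 20.95
ee_pos: [490.9, -5.4, 255.3]
orientation: [3.098, 0.524, -0.006]
ft_force: [-0.2, 1.3, -0.2]
width: 58.9
gripper_force: 43.4
```

Emit:
carry_out --moves '[[[0,0,-15],[0,0,0]],[[0,0,0],[0,0,0]],[[0,0,0],[0,0,0]]]'

```text
clock: 21.2
ee_pos: [491.7, -5.4, 270.9]
orientation: [3.097, 0.524, 0.001]
ft_force: [0.2, -0.8, -1.7]
width: 59.1
gripper_force: 43.5
```

```bash
python3 -c "
from h import *
go(*S['holder'][:2],188,-1.75)
from station import cams
a=cams.camera('side')['img']
cv2.imwrite('pics/g9.png',cv2.resize(a[140:290,200:340],None,fx=4,fy=4,interpolation=2))"
```

```text
t 21.2 pos [491.7  -5.4 270.9] turn [ 0.03 -0.04 20.95] shift after turn [ -88.4 -338.    82.9] w 59.1 F [ 0.2 -0.8 -1.7]
```

View pics/g9.png

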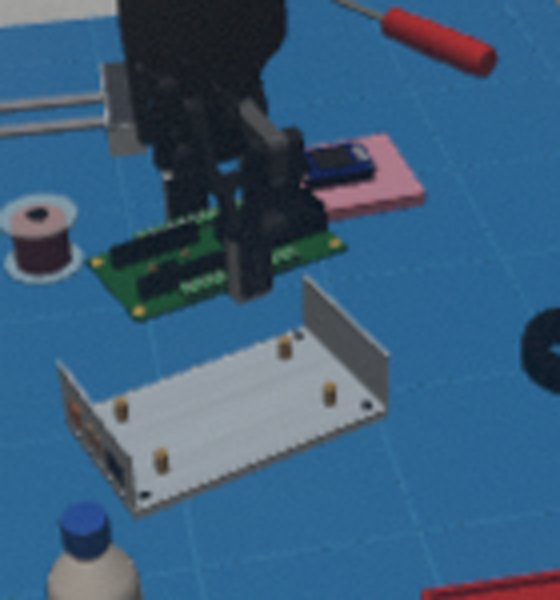

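Carrier held level. Turn, then go to the holder.

Emit:
carry_out --moves '[[[0,0,0],[0,0,7]],[[0,0,0],[0,0,7]],[[0,0,0],[0,0,7]],[[-8.8,-33.8,0],[0,0,0]],[[-8.8,-33.8,0],[0,0,0]]]'

```text
clock: 21.67
ee_pos: [475.9, 61.5, 268.7]
orientation: [3.138, -0.059, -0.005]
ft_force: [-0.1, 1.1, -0.4]
width: 59.1
gripper_force: 43.5
```

Emit:
carry_out --moves '[[[-8.8,-33.8,0],[0,0,0]],[[-8.8,-33.8,0],[0,0,0]],[[-8.8,-33.8,0],[0,0,0]],[[-8.8,-33.8,0],[0,0,0]],[[-8.8,-33.8,0],[0,0,0]]]'

```text
clock: 22.08
ee_pos: [436.2, 234.4, 268.6]
orientation: [3.139, -0.049, -0.006]
ft_force: [-0.3, -0.1, -0.9]
width: 58.9
gripper_force: 43.5
```

Emit:
carry_out --moves '[[[-8.8,-33.8,0],[0,0,0]],[[-8.8,-33.8,0],[0,0,0]],[[-8.8,-33.8,0],[0,0,0]],[[0,0,15],[0,0,0]],[[0,0,20],[0,0,0]]]'

```text
clock: 22.5
ee_pos: [412.8, 338.7, 234.2]
orientation: [-3.14, 0.04, 0.001]
ft_force: [-0.5, -1.4, -1.1]
width: 58.9
gripper_force: 43.5
```

Emit:
carry_out --moves '[[[0,0,0],[0,0,0]],[[0,0,0],[0,0,0]],[[0,0,0],[0,0,0]]]'

```text
clock: 22.75
ee_pos: [414.3, 334.6, 234.6]
orientation: [3.139, -0.051, -0.003]
ft_force: [0.3, 0.3, -0.5]
width: 59.0
gripper_force: 43.6
```

```bash
python3 -c "
from h import *
go(*S['holder'][:2],187.6,-1.75)
from station import cams
a=cams.camera('side')['img']
cv2.imwrite('pics/g10.png',cv2.resize(a[90:190,170:270],None,fx=5,fy=5,interpolation=2))"
```

```text
t 22.75 pos [414.3 334.6 234.6] turn [ 0.1   0.12 -0.11] shift after turn [-0.6 -0.6 47. ] w 59.0 F [ 0.3  0.3 -0.5]
```

View pics/g10.png

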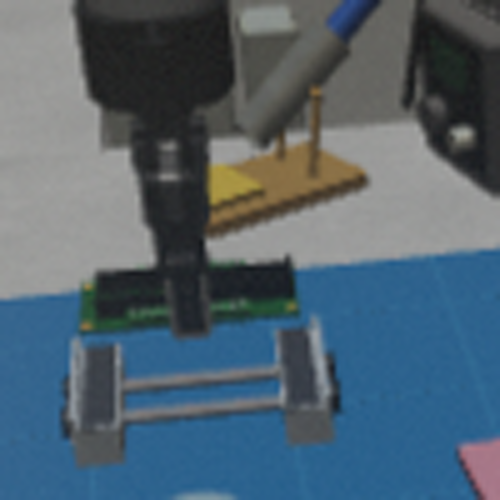

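Carrier is level above the holder, spanning both rails (board columns 80–298, rails 75–330). Lowering.

Emit:
carry_out --moves '[[[-0.6,-0.6,12],[0,0,0]],[[0,0,12],[0,0,0]],[[0,0,10],[0,0,0]],[[0,0,6],[0,0,0]],[[0,0,3],[0,0,0]]]'

```text
clock: 23.22
ee_pos: [413.6, 335.5, 191.4]
orientation: [3.14, -0.05, -0.003]
ft_force: [1.0, 0.7, -0.4]
width: 58.8
gripper_force: 43.6
```

Emit:
carry_out --moves '[[[0,0,0],[0,0,0]],[[0,0,1],[0,0,0]],[[0,0,1],[0,0,0]],[[0,0,0],[0,0,0]],[[0,0,0],[0,0,0]]]'

```text
clock: 23.63
ee_pos: [413.5, 335.9, 190.1]
orientation: [3.141, -0.049, -0.002]
ft_force: [0.1, 0.0, -0.5]
width: 59.0
gripper_force: 43.6
```

Emit:
carry_out --moves '[[[0,0,1],[0,0,0]],[[0,0,0],[0,0,0]],[[0,0,0],[0,0,0]]]'

```text
clock: 23.88
ee_pos: [413.5, 335.8, 188.8]
orientation: [3.141, -0.049, -0.002]
ft_force: [-0.4, -0.3, -0.9]
width: 59.2
gripper_force: 43.7
```

Emit:
carry_out --moves '[[[0,0,0.7],[0,0,0]],[[0,0,0],[0,0,0]],[[0,0,0],[0,0,0]]]'

```text
clock: 24.13
ee_pos: [413.4, 335.8, 188.0]
orientation: [3.141, -0.049, -0.003]
ft_force: [0.6, -0.5, -0.8]
width: 58.8
gripper_force: 43.6
```

```bash
python3 -c "
from h import *
go(*S['holder'][:2],187.6,-1.75)"
```

```text
t 24.13 pos [413.4 335.8 188. ] turn [ 0.04  0.09 -0.04] shift after turn [0.3 0.6 0.4] w 58.8 F [ 0.6 -0.5 -0.8]
```

Emit:
carry_out --moves '[[[0,0,0.7],[0,0,0]],[[0,0,0],[0,0,0]],[[0,0,0],[0,0,0]]]'

```text
clock: 24.38
ee_pos: [413.5, 335.8, 187.7]
orientation: [3.141, -0.049, -0.002]
ft_force: [-0.6, -0.2, 4.5]
width: 59.0
gripper_force: 44.1
```

Emit:
carry_out --moves '[[[0,0,0.5],[0,0,0]],[[0,0,0],[0,0,0]],[[0,0,0],[0,0,0]]]'

```text
clock: 24.63
ee_pos: [413.4, 335.8, 187.6]
orientation: [3.141, -0.049, -0.002]
ft_force: [-0.6, -1.5, 8.0]
width: 58.8
gripper_force: 44.6
```

Emit:
carry_out --moves '[[[0,0,0],[0,0,0]],[[0,0,0],[0,0,0]],[[0,0,0],[0,0,0]],[[0,0,-6],[0,0,0]],[[0,0,-15],[0,0,0]]]' --claw -1

```text
clock: 25.05
ee_pos: [412.9, 335.4, 206.8]
orientation: [3.138, -0.049, -0.007]
ft_force: [0.2, 0.3, -0.3]
width: 85.8
gripper_force: 0.0
```

Emit:
carry_out --moves '[[[0,0,-25],[0,0,0]],[[0,0,-30],[0,0,0]],[[0,0,-30],[0,0,0]],[[0,0,-30],[0,0,0]],[[0,30,0],[0,0,0]]]'

```text
clock: 25.47
ee_pos: [414.1, 312.1, 328.2]
orientation: [-3.13, 0.038, -0.013]
ft_force: [2.8, 1.6, -0.9]
width: 85.5
gripper_force: 0.0
```

Emit:
carry_out --moves '[[[5,35,0],[0,0,0]],[[5,35,0],[0,0,0]],[[5,35,0],[0,0,0]],[[5,35,0],[0,0,0]],[[0,35,0],[0,0,0]]]'

```text
clock: 25.88
ee_pos: [427.8, 128.8, 323.5]
orientation: [3.141, -0.049, 0.0]
ft_force: [1.0, -0.1, -0.8]
width: 85.4
gripper_force: 0.0
```

Emit:
carry_out --moves '[[[0,0,0],[0,0,0]],[[0,0,0],[0,0,0]],[[0,0,0],[0,0,0]],[[0,0,0],[0,0,0]]]'

```text
clock: 26.22
ee_pos: [427.3, 131.7, 323.1]
orientation: [-3.141, 0.046, 0.002]
ft_force: [-0.2, 0.6, 0.1]
width: 85.4
gripper_force: 0.0
```

```bash
python3 -c "
from h import *
from station import cams
a=cams.camera('side')['img'];b=cams.camera('top')['img']
cv2.imwrite('pics/fin.png',np.vstack([np.hstack([cv2.resize(b[215:295,105:185],(390,390),interpolation=2),cv2.resize(a[135:195,170:250],(400,390),interpolation=2)]),cv2.resize(b[150:300,165:465],(790,200),interpolation=3)]))"
```

```text
(no output)
```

View pics/fin.png

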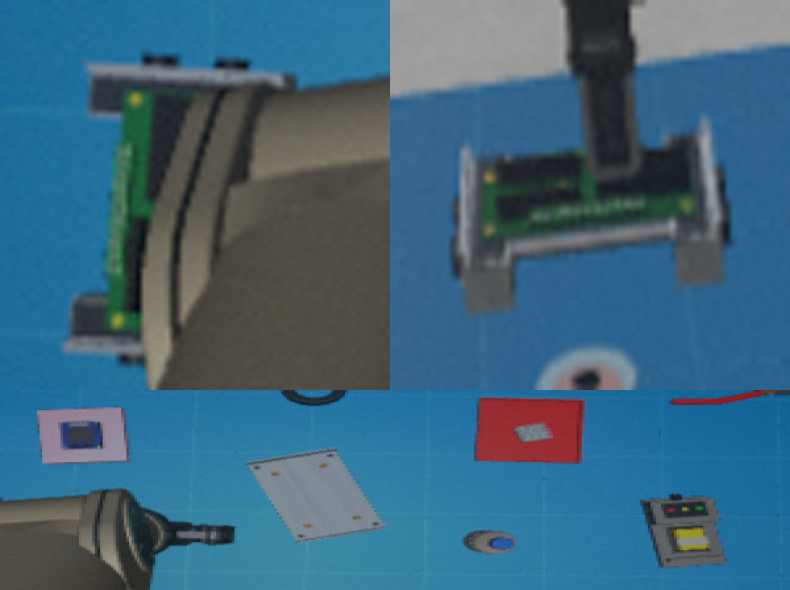

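The board lies on both ledges inside the lips. The other pieces are in place and the bottle is standing, so I'm handing in.

```bash
python3 -c "
from station import sign_off
print(sign_off())"
```

```text
the job is handed in; nothing more can be done
None
```

The controller was stripped in the order asked and handed in at about 26 s: final pictures show the heat sink flat in the tray, the module centred on the foam, the battery on the dock bed and the carrier on both holder rails inside the lips, with the bottle standing; one of the 13 pictures I viewed was 930 pixels wide, over the 800 limit.

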